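# Index the vessel turntable to its detent

### The arm

A 7-joint arm with a two-finger parallel gripper is mounted at the origin on the work surface. World frame = base frame: x ahead of the robot, y to its left, z up, the work surface at z = 0. Lengths are in m, angles in rad, forces in N, time in s.
With the tool pointing down it reaches from about 0.4 to 0.85 m from the base axis. Payload 10.4 kg.
Tool frame: the origin (TCP) lies between the finger pads; the fingertips stand 8 mm ahead of it and the grasp point (between the pads) lies 11 mm behind it; z points along the fingers, x is the direction in which the jaws open and shut, and the axes are right-handed (so a half turn about z gives the same grasp; the last joint's range is limited). The gripper opens to 87 mm and grips with 3 to 60 N. Pads are 19 mm wide; open, the fingers measure 117 mm over their backs; the gripper's body (75 mm by 190 mm) begins 51 mm behind the grasp point.
Start: joints at [1.238, 0.332, -0.065, 1.46, 0.022, 1.35, -0.088], TCP at [0.191, -0.595, 0.231] pointing down, gripper open.
Joint ranges: [-2.6, 2.6], [-0.5, 2.12], [-1.47, 1.34], [0.16, 2.42], [-1.27, 4.41], [0.06, 2.06], [-2.6, 2.6]. Speed limits (rad/s): [2.22, 2.22, 2.79, 2.79, 3.14, 3.14, 3.14].

### API

Orientations are given as a unit quaternion [x, y, z, w].
In Python, from bench import r, viewer gives the robot as it stands.
- The arm moves only by the tool apply_moves, never from a script. Its argument "increments" is a list of rows, each an object with "grip": the closure in counts, from 0 (fully open) to 255 (shut); "xyz": the shift along the tool's x, y, z in mm, a list of three; "rotation": the turn, a rotation vector about the tool's x, y, z in degrees, a list of three. A call has 1 to 5 rows; each row is the pose to reach, as a shift and turn from the pose measured when the call began, along the tool's axes at that moment; what a row does not reach only later rows make up. A row lasts 1/8 s, in which the tool goes at most 62.5 mm and 10.7 degrees, less where a joint would pass 70% of its speed; a pose out of reach is approached as far as the arm can. A call with a gripper value outside its range is refused whole. The fingers move at their own pace and stop on an object; "squeeze" is the grip in N (left out, the last holds). Time passes only in rows, so rows that repeat a pose let the fingers close. It gives the time, the measured TCP pose, the force and the opening at its end, in the units of the state.
- r.read_state(): the state, without advancing time (a new reading comes with each control period).
- viewer.camera(name): name is "scene" or "side" or "wrist"; returns a dict with "img" (400x640x3 uint8, blue, green, red), "range_z" (400x640 float32, m along the optical axis (not along the pixel's ray), 0 where there is no reading), "vertical_fov" (degrees; the focal length in pixels is half the picture's height over the tangent of half this angle, whatever the lens; pixels are square), "cx", "cy" (the principal point, pixels), "rvec" (rotation vector, rad) and "tvec" (3), from world to camera coordinates, as OpenCV has them. Camera axes: x right, y down, z forward; pixel columns grow to the right and rows downward; lengths in m; the calibration is good to about 2 mm. A picture is of the moment at which its call begins.
- r.close_job(): hands the job in, once; it reports no verdict.
The state is a dict: "time": time; "joint_positions": joint angles; "joint_vel": joint speeds; "joint_torque": joint torques, N m; "ee_pos": TCP position; "eef_rot": TCP orientation; "ft_force": force on the tool from outside, world axes, zero at the start; "torque": the same for the moment, N m; "width": finger opening in m.
Only numpy, scipy, OpenCV 4.12 (cv2) and the standard library are available. Lean on these libraries where they do the work, as an engineer would, in place of code of your own. Each camera call takes 0.05 s, during which the arm holds its last target.

### The job

Two small index tables stand on the bench. Turn the one that carries the open steel vessel with four lugs a quarter turn clockwise (seen from above) to its next detent, so that its black handle stands in line with the grey block on its base, then let go and leave it at rest there. Leave the other index table, with the flat flange on it, as it stands.

Things in the scene. Friction and masses are not known exactly. Their poses are not given: they have to be found in the camera images.
- vessel_table (a joint): Clockwise turn (seen from above) of the vessel's index table, rad. Starts at 0, in a detent; to end at 1.571, in the next one, where the handle is in line with the grey block. A detent every quarter turn: turning takes up to about 6 N at the handle, most a quarter of the way; once past half-way the table is drawn on to the next detent and stays within about 0.06 rad of it. Stops at -0.6 and 2.4.
- vessel_pivot (a point): Vertical axis of the vessel's index table, at the top (z 42 mm) of its aluminium disc, 236 mm across, 12 mm thick, with four dark rim notches. The open steel vessel fixed on it: rim 112 mm across, top z 96 mm, four lugs to 78 mm from the axis. On its fixed base, outside the rim, a grey block 50 mm wide, 48 mm high, 164 to 200 mm from the axis, with a dark plunger pin towards the disc.
- vessel_handle (a point): Middle of the upright handle on the disc of the vessel's index table: a round black sleeve 22 mm across and 62 mm long that does not spin, 95 mm from the axis. It spans 60 to 122 mm above the bench; this point is at 91 mm. Between sleeve and vessel rim there are 28 mm. Grip or push it from above.
- flange_handle (a point): Middle of the like handle (same sizes and height) on the OTHER index table, not to be turned. That table is the same but carries a flat solid steel flange, 124 mm across, top 66 mm above the bench, with a ring of dark bolt holes and a low hub.

How it is judged:
By the outcome, as a careful person would: the job done as asked, in the order asked, and still so for the second after the job is handed in, with the robot touching nothing.
It also fails if it takes over 32 s, if anything falls off the work surface, if the arm or the gripper's body presses on something with over 40 N, if the wrist force passes 120 N, or if a joint passes its speed limit or range.

## Working session

There is one attempt and no reset: what is moved stays moved. The work goes in short steps, Python scripts to look and compute and a tool call to move; the robot and the scene stay as the last step left them, time stands still between calls to the robot, and variables do not carry over. Pictures are saved under pics/ and viewed, and the job is handed in when it is done.

Besides the shell and the picture viewer there is one more tool, called after "Emit:" as name([rows], argument=value, ...), one row to a line, values as JSON. apply_moves: Moves the arm, as the interface text tells. Its arguments: {"type":"object","properties":{"increments":{"type":"array","items":{"type":"object","properties":{"grip":{"type":"number"},"xyz":{"type":"array","items":{"type":"number"}},"rotation":{"type":"array","items":{"type":"number"}}}}},"squeeze":{"type":"number"}},"required":["increments"]}

```bash
mkdir -p pics; cat > h.py <<'E'
import numpy as np, cv2
from bench import r, viewer
def cam(n):
    c=viewer.camera(n); return c
def pt(c,u,v,z=None,d=None):
    """intersect with plane z, or use depth"""
    f=200/np.tan(np.radians(c["vertical_fov"])/2)
    R=cv2.Rodrigues(np.array(c["rvec"],float))[0]; t=np.array(c["tvec"],float).ravel()
    ray=R.T@np.array([(u-c["cx"])/f,(v-c["cy"])/f,1]); o=-R.T@t
    if z is not None: s=(z-o[2])/ray[2]
    else: s=d if d else c["range_z"][int(v),int(u)]
    return o+s*ray
E
python3 - <<'E'
from h import *
print(r.read_state())
for n in ["scene","side"]:
    c=cam(n); cv2.imwrite(f"pics/{n}0.png",c["img"]); print(n,c["img"].shape,c["vertical_fov"],c["cx"],c["cy"],c["rvec"],c["tvec"])
    np.savez(f"{n}0.npz",**c)
E
```

```text
{'time': 0.0, 'joint_positions': array([ 1.23841735,  0.3328828 , -0.06470647,  1.46096477,  0.02156459,
        1.34991566, -0.08852219]), 'joint_vel': array([ 1.50845513e-04, -8.82102481e-04, -3.06486643e-05,  1.16209070e-03,
        4.99725155e-04, -3.51888132e-04, -1.03317559e-03]), 'joint_torque': array([-1.24270522e-03, -6.23253393e+01,  2.40046339e-02, -3.89886689e+01,
       -6.13275007e-02,  3.98778473e-02,  1.89715565e-04]), 'ee_pos': array([ 0.19041842, -0.59487212,  0.22973593]), 'eef_rot': array([ 8.07726798e-01, -5.89556507e-01, -6.06134947e-04, -4.21750875e-04]), 'ft_force': array([ 0.0505666 ,  0.50402901, -0.74029794]), 'torque': array([-0.00335978,  0.01141729,  0.03264576]), 'width': 0.08707743003849919}
scene (400, 640, 3) 50.42070161180213 319.7641631228953 188.58233902562492 [ 1.65534245  1.55544825 -0.84239134] [-0.00598135 -0.19232145  1.40786841]
side (400, 640, 3) 45.56916652295616 319.5128311572798 206.74681617937833 [ 2.33846326 -0.23537819  0.12686857] [-0.52847678  0.11725499  1.03077362]
```

View pics/scene0.png

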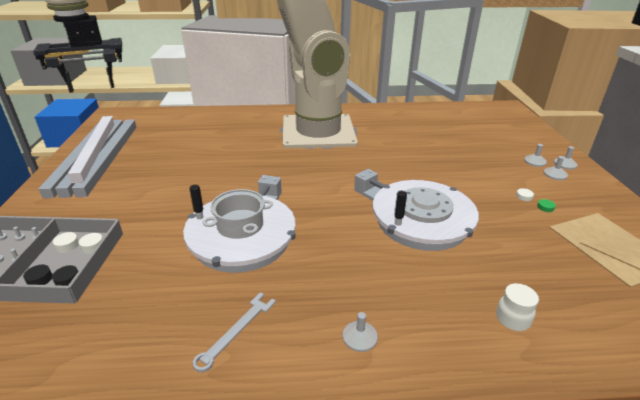

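View pics/side0.png

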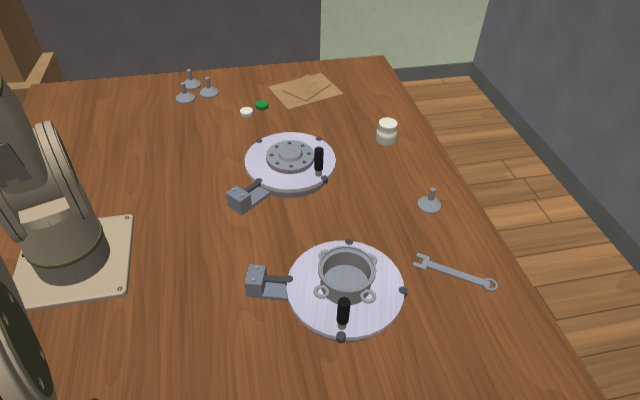

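```bash
python3 - <<'E'
from h import *
c=dict(np.load("side0.npz")); s=dict(np.load("scene0.npz"))
a=cv2.resize(c["img"][225:350,225:425],None,fx=4,fy=4,interpolation=cv2.INTER_CUBIC)
b=cv2.resize(s["img"][165:285,170:320],None,fx=5,fy=5,interpolation=cv2.INTER_CUBIC)
cv2.imwrite("pics/a.png",a);cv2.imwrite("pics/b.png",b)
# disc-top point cloud
for n,k,(u0,u1,v0,v1) in [("side",c,(225,425,225,350)),("scene",s,(170,310,165,285))]:
    P=np.array([pt(k,u,v) for v in range(v0,v1) for u in range(u0,u1) if k["range_z"][v,u]>0])
    m=(abs(P[:,2]-.042)<.004)
    (cc,rad)=cv2.minEnclosingCircle(P[m][:,:2].astype(np.float32)); print(n,cc,rad,m.sum(),np.median(P[m][:,2]))
    m=P[:,2]>.105; print("handle",P[m].mean(0),P[m].min(0),P[m].max(0),m.sum())
    m=(abs(P[:,2]-.048)<.006)
E
```

```text
side (0.5114240050315857, -0.19166553020477295) 0.16212104260921478 6225 0.04254645941908841
handle [ 0.51769723 -0.29609517  0.11883429] [ 0.50777804 -0.30450172  0.10501964] [ 0.52973321 -0.28315976  0.12544044] 160
scene (0.5182300806045532, -0.18383243680000305) 0.16085870563983917 4057 0.04163871239462491
handle [ 0.52521133 -0.29185595  0.11611446] [ 0.51022146 -0.30319178  0.10509351] [ 0.53298093 -0.2825739   0.12339112] 110
```

View pics/a.png

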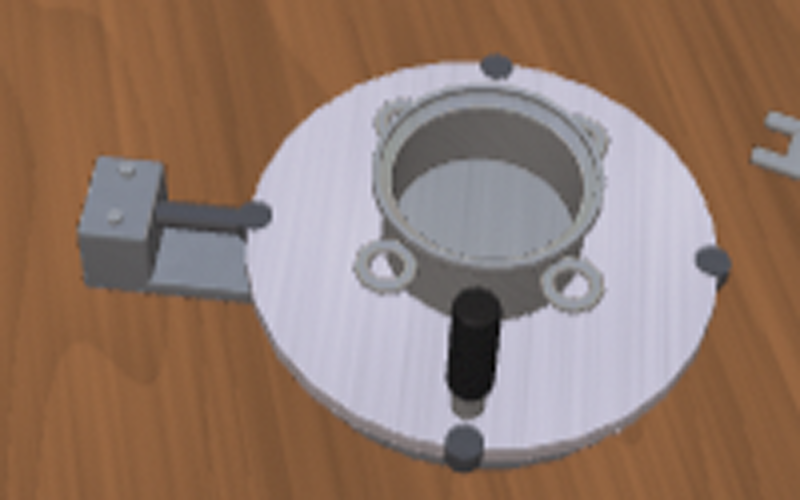

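View pics/b.png

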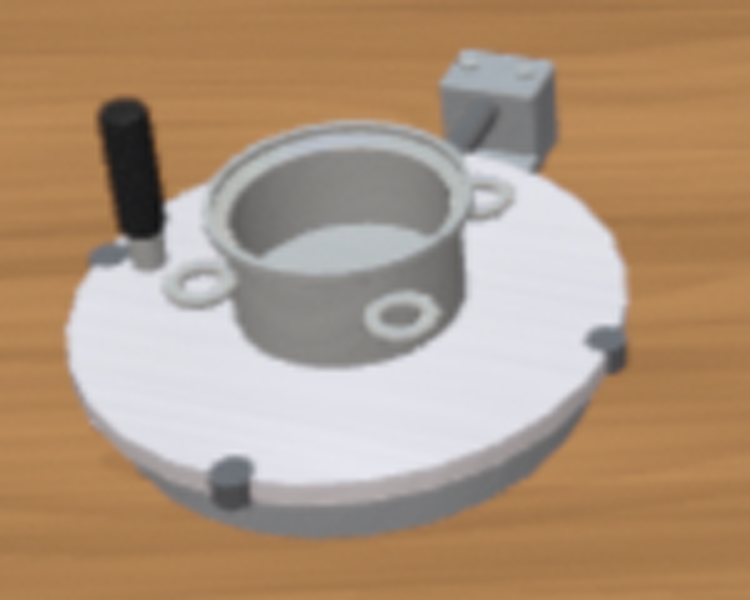

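```bash
python3 - <<'E'
from h import *
from scipy.optimize import least_squares
c=dict(np.load("side0.npz")); s=dict(np.load("scene0.npz"))
S=lambda x,y:(225+x/4-.4,225+y/4-.4); C=lambda x,y:(170+x/5-.4,165+y/5-.4)
print("side notch",[pt(c,*S(*p),z=.042).round(4) for p in [(463,440),(497,64),(713,258),(258,213)]])
print("scene notch",[pt(s,*C(*p),z=.042).round(4) for p in [(106,254),(233,470),(608,340)]])
print("handle top",pt(c,*S(477,305),z=.122),pt(s,*C(125,108),z=.122))
for n,k,(u0,u1,v0,v1) in [("side",c,(225,425,225,350)),("scene",s,(170,310,165,285))]:
    P=np.array([pt(k,u,v) for v in range(v0,v1) for u in range(u0,u1) if k["range_z"][v,u]>0])
    m=(abs(P[:,2]-.042)<.003)&(np.hypot(P[:,0]-.515,P[:,1]+.2)<.124)
    print(n,cv2.minEnclosingCircle(P[m][:,:2].astype(np.float32)))
    m=(abs(P[:,2]-.096)<.004)&(np.hypot(P[:,0]-.515,P[:,1]+.2)<.075)
    print(least_squares(lambda q:np.hypot(P[m][:,0]-q[0],P[m][:,1]-q[1])-.053,[.515,-.2],loss="soft_l1",f_scale=.002).x,m.sum())
    m=(abs(P[:,2]-.048)<.003)&(P[:,0]<.39); 
    if m.any(): print("block",P[m].mean(0))
R=cv2.Rodrigues
from scipy.spatial.transform import Rotation as Q
print(Q.from_quat(r.read_state()["eef_rot"]).as_matrix().round(3))
E
```

```text
side notch [array([ 0.5126, -0.31  ,  0.042 ]), array([ 0.5851, -0.0914,  0.042 ]), array([ 0.6584, -0.236 ,  0.042 ]), array([ 0.4418, -0.1653,  0.042 ])]
scene notch [array([ 0.5137, -0.3128,  0.042 ]), array([ 0.6584, -0.2376,  0.042 ]), array([ 0.5869, -0.0927,  0.042 ])]
handle top [ 0.51894249 -0.29231925  0.122     ] [ 0.52095578 -0.29118004  0.122     ]
side ((0.5151166915893555, -0.19996584951877594), 0.12399375438690186)
[ 0.54745569 -0.20346126] 303
block [ 0.37303857 -0.14923696  0.04840678]
scene ((0.5155499577522278, -0.2000599056482315), 0.12368223816156387)
[ 0.55017237 -0.20268339] 160
block [ 0.37650256 -0.1476771   0.04759777]
[[ 0.305 -0.952 -0.   ]
 [-0.952 -0.305  0.001]
 [-0.001  0.    -1.   ]]
```

```bash
cat >> h.py <<'E'
from scipy.spatial.transform import Rotation as Q
AX=np.array([.5495,-.202])
def inc(x,y,z,yaw):
    """tool-frame increments to TCP at x,y,z, pointing down with tool x at yaw deg"""
    st=r.read_state(); R0=Q.from_quat(st["eef_rot"])
    a=np.radians(yaw); xx=np.array([np.cos(a),np.sin(a),0]); zz=np.array([0,0,-1.]); 
    R1=Q.from_matrix(np.c_[xx,np.cross(zz,xx),zz])
    d=R0.inv().apply(np.array([x,y,z])-st["ee_pos"])*1000
    print(d.round(1).tolist(),(R0.inv()*R1).as_rotvec(degrees=True).round(1).tolist())
def inch(phi,z,rad=.095):
    p=AX+rad*np.array([np.cos(np.radians(phi)),np.sin(np.radians(phi))]); inc(p[0],p[1],z,phi+90)
E
python3 -c "
from h import *
inc(.520,-.292,.20,-18); inc(.520,-.292,.088,-18)"
```

```text
[-188.0, -406.2, 30.1] [-0.0, 0.1, -54.3]
[-187.9, -406.2, 142.1] [-0.0, 0.1, -54.3]
```

Emit:
apply_moves([
  {"grip": 0,"xyz": [-20,-43,5],"rotation": [0,0,-6]},
  {"grip": 0,"xyz": [-40,-87,10],"rotation": [0,0,-12]},
  {"grip": 0,"xyz": [-62,-134,15],"rotation": [0,0,-18]},
  {"grip": 0,"xyz": [-84,-182,20],"rotation": [0,0,-25]},
  {"grip": 0,"xyz": [-106,-230,22],"rotation": [0,0,-32]},
], squeeze=20)

```text
time: 0.72
ee_pos: [0.378, -0.4223, 0.2074]
eef_rot: [0.94, -0.342, -0.001, -0.001]
ft_force: [0.5, -0.5, -0.0]
width: 0.0869
```

```bash
python3 -c "
from h import *
inc(.520,-.292,.20,-18); print(r.read_state()['time'])"
```

```text
[24.9, -191.1, 7.5] [-0.1, 0.1, -22.0]
0.725
```

Emit:
apply_moves([
  {"grip": 0,"xyz": [7,-50,3],"rotation": [0,0,-6]},
  {"grip": 0,"xyz": [13,-100,5],"rotation": [0,0,-12]},
  {"grip": 0,"xyz": [20,-150,7],"rotation": [0,0,-18]},
  {"grip": 0,"xyz": [25,-191,7],"rotation": [0,0,-22]},
  {"grip": 0,"xyz": [25,-191,7],"rotation": [0,0,-22]},
])

```text
time: 1.35
ee_pos: [0.5221, -0.2883, 0.2]
eef_rot: [0.988, -0.153, -0.001, -0.002]
ft_force: [-0.6, 0.2, 0.5]
width: 0.0869
```

```bash
python3 - <<'E'
from h import *
c=cam("wrist"); cv2.imwrite("pics/w1.png",c["img"])
inc(.520,-.292,.088,-18)
v,u=np.mgrid[0:400,0:640]
P=np.array([pt(c,a,b) for b in range(0,400,2) for a in range(0,640,2) if c["range_z"][b,a]>0])
m=(abs(P[:,2]-.121)<.004)&(np.hypot(P[:,0]-.52,P[:,1]+.292)<.03); print(P[m].mean(0),P[m].min(0),P[m].max(0),m.sum())
E
```

```text
[0.1, 1.7, 111.9] [-0.1, 0.1, 0.1]
[ 0.52004698 -0.29278121  0.12181143] [ 0.50946205 -0.30364474  0.11711864] [ 0.53034707 -0.28286643  0.12411447] 179
```

View pics/w1.png

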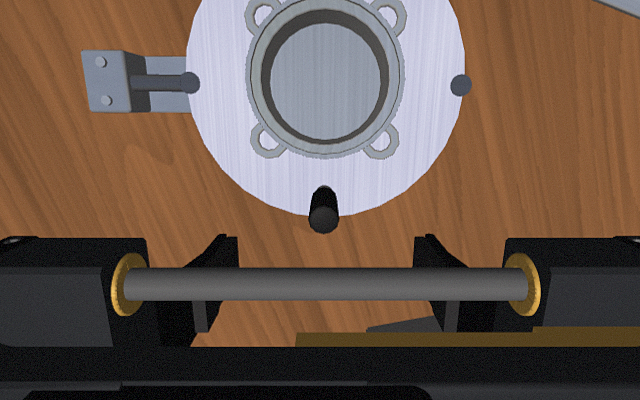

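The wrist view shows the handle top at about (323, 219), midway between the fingers (about 225 and 427). The block is at (110, 80), clockwise from the handle. I'll descend and grip.

Emit:
apply_moves([
  {"grip": 0,"xyz": [0,2,40],"rotation": [0,0,0]},
  {"grip": 0,"xyz": [0,2,80],"rotation": [0,0,0]},
  {"grip": 0,"xyz": [0,2,112],"rotation": [0,0,0]},
  {"grip": 0,"xyz": [0,2,112],"rotation": [0,0,0]},
  {"grip": 120,"xyz": [0,2,112],"rotation": [0,0,0]},
])

```text
time: 2.02
ee_pos: [0.52, -0.2933, 0.0893]
eef_rot: [0.988, -0.156, -0.0, -0.001]
ft_force: [-0.3, 0.3, 0.9]
width: 0.0826
```

Emit:
apply_moves([
  {"grip": 255,"xyz": [0,0,0],"rotation": [0,0,0]},
  {"grip": 255,"xyz": [0,0,0],"rotation": [0,0,0]},
  {"grip": 255,"xyz": [0,0,0],"rotation": [0,0,0]},
  {"grip": 255,"xyz": [0,0,0],"rotation": [0,0,0]},
  {"grip": 255,"xyz": [0,0,0],"rotation": [0,0,0]},
], squeeze=25)

```text
time: 2.65
ee_pos: [0.52, -0.2933, 0.0893]
eef_rot: [0.988, -0.156, -0.0, -0.001]
ft_force: [0.7, 0.7, 0.6]
width: 0.035
```

```bash
python3 -c "
from h import *
print(r.read_state()['width'])
for p in (-113,-118,-123,-128,-133): inch(p,.088)"
```

```text
0.03502252787812011
[-8.4, -1.3, 1.3] [-0.1, 0.1, 5.1]
[-16.6, -2.4, 1.3] [-0.1, 0.1, 10.1]
[-24.7, -4.2, 1.3] [-0.1, 0.1, 15.1]
[-32.6, -6.7, 1.4] [-0.1, 0.1, 20.1]
[-40.3, -9.8, 1.4] [-0.1, 0.1, 25.1]
```

Emit:
apply_moves([
  {"grip": 255,"xyz": [0,0,0],"rotation": [0,0,0]},
  {"grip": 255,"xyz": [0,0,0],"rotation": [0,0,0]},
  {"grip": 255,"xyz": [0,0,0],"rotation": [0,0,0]},
  {"grip": 255,"xyz": [0,0,0],"rotation": [0,0,0]},
])

```text
time: 3.15
ee_pos: [0.5199, -0.2932, 0.0892]
eef_rot: [0.988, -0.156, -0.001, -0.001]
ft_force: [-0.8, -0.1, -1.2]
width: 0.0217
```

```bash
python3 -c "
from h import *
print(r.read_state()['width'])
for p in (-113,-118,-123,-128,-133): inch(p,.089)"
```

```text
0.021745303987632393
[-8.3, -1.3, 0.2] [-0.1, 0.1, 5.1]
[-16.5, -2.4, 0.3] [-0.1, 0.1, 10.1]
[-24.6, -4.2, 0.3] [-0.1, 0.1, 15.1]
[-32.5, -6.7, 0.3] [-0.1, 0.1, 20.1]
[-40.2, -9.8, 0.3] [-0.1, 0.1, 25.1]
```

Gripped (width 21.7 mm). Now I'll turn the table along the arc.

Emit:
apply_moves([
  {"grip": 255,"xyz": [-8.3,-0.5,0],"rotation": [0,0,5]},
  {"grip": 255,"xyz": [-16.5,-1.6,0],"rotation": [0,0,10]},
  {"grip": 255,"xyz": [-24.6,-3.4,0],"rotation": [0,0,15]},
  {"grip": 255,"xyz": [-32.5,-5.8,0],"rotation": [0,0,20]},
  {"grip": 255,"xyz": [-40.2,-9,0],"rotation": [0,0,25]},
])

```text
time: 3.78
ee_pos: [0.4845, -0.2728, 0.0892]
eef_rot: [0.93, -0.367, -0.0, -0.0]
ft_force: [3.3, -3.1, -5.1]
width: 0.0214
```

```bash
python3 -c "
from h import *
p=r.read_state()['ee_pos'][:2]-AX; print(np.hypot(*p),np.degrees(np.arctan2(p[1],p[0])))
for p in (-138,-143,-148,-153,-158): inch(p,.089)"
```

```text
0.09612911282743283 -132.532135333972
[-9.1, -1.5, 0.2] [-0.0, 0.0, 4.9]
[-17.3, -2.5, 0.2] [-0.0, 0.0, 9.9]
[-25.4, -4.3, 0.3] [-0.0, 0.0, 14.9]
[-33.3, -6.8, 0.3] [-0.0, 0.0, 19.9]
[-41.0, -9.9, 0.3] [-0.0, 0.0, 24.9]
```

Emit:
apply_moves([
  {"grip": 255,"xyz": [-9,-0.6,0],"rotation": [0,0,5]},
  {"grip": 255,"xyz": [-17.2,-1.7,0],"rotation": [0,0,10]},
  {"grip": 255,"xyz": [-25.3,-3.5,0],"rotation": [0,0,15]},
  {"grip": 255,"xyz": [-33.2,-6,0],"rotation": [0,0,20]},
  {"grip": 255,"xyz": [-41,-9.2,0],"rotation": [0,0,25]},
])

```text
time: 4.4
ee_pos: [0.4604, -0.2381, 0.0892]
eef_rot: [0.828, -0.561, -0.0, -0.0]
ft_force: [-1.0, -0.9, -0.7]
width: 0.0212
```

```bash
python3 -c "
from h import *
p=r.read_state()['ee_pos'][:2]-AX; print(np.hypot(*p),np.degrees(np.arctan2(p[1],p[0])))
for p in (-163,-168,-173,-178,-183): inch(p,.089,.0955)"
```

```text
0.09617376262369712 -157.93335629027627
[-8.4, -1.0, 0.2] [0.0, 0.0, 4.7]
[-16.7, -2.0, 0.2] [0.0, 0.0, 9.7]
[-24.8, -3.8, 0.2] [0.0, 0.0, 14.7]
[-32.8, -6.3, 0.2] [0.0, 0.0, 19.7]
[-40.5, -9.4, 0.2] [0.0, 0.0, 24.7]
```

Emit:
apply_moves([
  {"grip": 255,"xyz": [-8.4,-0.6,0],"rotation": [0,0,5]},
  {"grip": 255,"xyz": [-16.7,-1.6,0],"rotation": [0,0,10]},
  {"grip": 255,"xyz": [-24.8,-3.4,0],"rotation": [0,0,15]},
  {"grip": 255,"xyz": [-32.8,-5.9,0],"rotation": [0,0,20]},
  {"grip": 255,"xyz": [-40.5,-9,0],"rotation": [0,0,25]},
])

```text
time: 5.03
ee_pos: [0.4536, -0.1965, 0.0891]
eef_rot: [-0.685, 0.728, 0.001, 0.0]
ft_force: [0.1, 1.1, -1.5]
width: 0.0216
```

```bash
python3 -c "
from h import *
p=r.read_state()['ee_pos'][:2]-AX; print(np.hypot(*p),np.degrees(np.arctan2(p[1],p[0])))
for p in (-186,-190,-194,-198): inch(p,.089,.0955)"
```

```text
0.0960647400278475 176.71202820204704
[-4.5, -0.7, 0.1] [0.0, 0.1, 2.5]
[-11.2, -1.2, 0.1] [0.0, 0.1, 6.5]
[-17.8, -2.2, 0.2] [0.0, 0.1, 10.5]
[-24.3, -3.6, 0.2] [0.0, 0.1, 14.5]
```

Emit:
apply_moves([
  {"grip": 255,"xyz": [-4.5,-0.2,0],"rotation": [0,0,2.5]},
  {"grip": 255,"xyz": [-11.2,-0.8,0],"rotation": [0,0,6.5]},
  {"grip": 255,"xyz": [-17.8,-1.8,0],"rotation": [0,0,10.5]},
  {"grip": 255,"xyz": [-24.3,-3.2,0],"rotation": [0,0,14.5]},
  {"grip": 255,"xyz": [-24.3,-3.2,0],"rotation": [0,0,14.5]},
])

```text
time: 5.65
ee_pos: [0.4583, -0.1723, 0.0892]
eef_rot: [-0.588, 0.809, 0.001, 0.0]
ft_force: [-0.7, -1.5, -1.6]
width: 0.021
```

Emit:
apply_moves([
  {"grip": 255,"xyz": [0,0,0],"rotation": [0,0,0]},
  {"grip": 200,"xyz": [0,0,0],"rotation": [0,0,0]},
  {"grip": 150,"xyz": [0,0,0],"rotation": [0,0,0]},
  {"grip": 100,"xyz": [0,0,0],"rotation": [0,0,0]},
  {"grip": 100,"xyz": [0,0,0],"rotation": [0,0,0]},
])

```text
time: 6.28
ee_pos: [0.4585, -0.1722, 0.0893]
eef_rot: [-0.588, 0.809, 0.0, 0.0]
ft_force: [-0.3, 0.1, -0.2]
width: 0.0439
```

Emit:
apply_moves([
  {"grip": 60,"xyz": [0,0,0],"rotation": [0,0,0]},
  {"grip": 30,"xyz": [0,0,0],"rotation": [0,0,0]},
  {"grip": 0,"xyz": [0,0,0],"rotation": [0,0,0]},
  {"grip": 0,"xyz": [0,0,0],"rotation": [0,0,0]},
  {"grip": 0,"xyz": [0,0,0],"rotation": [0,0,0]},
])

```text
time: 6.9
ee_pos: [0.4585, -0.1722, 0.0893]
eef_rot: [-0.588, 0.809, 0.0, 0.0]
ft_force: [0.6, 0.6, -0.8]
width: 0.0858
```

```bash
python3 - <<'E'
from h import *
s=r.read_state();p=s['ee_pos'][:2]-AX; print(np.hypot(*p),np.degrees(np.arctan2(p[1],p[0])),s['width'],s['time'])
for n in ["scene","side"]:
    c=cam(n); cv2.imwrite(f"pics/{n}2.png",c["img"])
    P=np.array([pt(c,a,b) for b in range(160,350) for a in range(170,440) if c["range_z"][b,a]>0])
    m=(abs(P[:,2]-.11)<.014)&(np.hypot(P[:,0]-.459,P[:,1]+.173)<.025); 
    if m.any():print(n,P[m].mean(0),m.sum())
E
```

```text
0.09577847680832893 161.86717520803336 0.0857986929271357 6.9
scene [ 0.46588762 -0.172749    0.11175074] 128
side [ 0.45917404 -0.1701116   0.12217756] 44
```

View pics/side2.png

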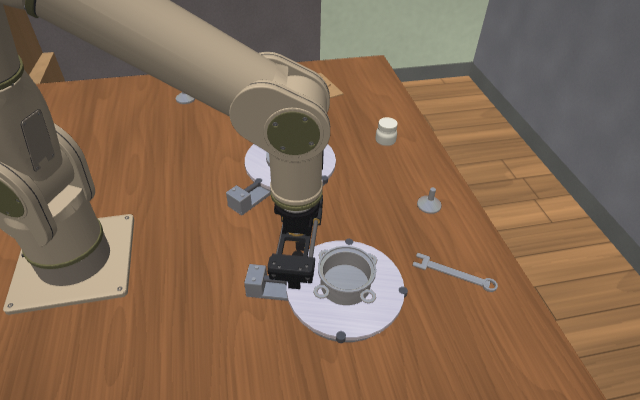

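The side view shows the handle hidden under the gripper at about (290, 270), next to the block at (255, 280). The jaws are open, so I'll rise straight up and back off.

Emit:
apply_moves([
  {"grip": 0,"xyz": [0,0,-25],"rotation": [0,0,0]},
  {"grip": 0,"xyz": [0,0,-60],"rotation": [0,0,0]},
  {"grip": 0,"xyz": [0,0,-100],"rotation": [0,0,0]},
  {"grip": 0,"xyz": [0,0,-140],"rotation": [0,0,0]},
  {"grip": 0,"xyz": [0,0,-140],"rotation": [0,0,0]},
])

```text
time: 7.62
ee_pos: [0.46, -0.1727, 0.2324]
eef_rot: [-0.588, 0.809, -0.002, 0.002]
ft_force: [-0.1, -0.2, -1.2]
width: 0.0873
```

```bash
python3 - <<'E'
from h import *
inc(.40,-.42,.23,-108)
c=cam("wrist"); cv2.imwrite("pics/w3.png",c["img"])
P=np.array([pt(c,a,b) for b in range(0,400,2) for a in range(0,640,2) if c["range_z"][b,a]>0])
m=(abs(P[:,2]-.121)<.004)&(np.hypot(P[:,0]-.459,P[:,1]+.172)<.03); q=P[m].mean(0);print(q,m.sum(),np.degrees(np.arctan2(q[1]-AX[1],q[0]-AX[0])))
E
```

```text
[253.8, -18.9, 2.3] [-0.3, 0.0, 0.1]
[ 0.45995569 -0.17402234  0.12165448] 142 162.64885288564426
```

View pics/w3.png

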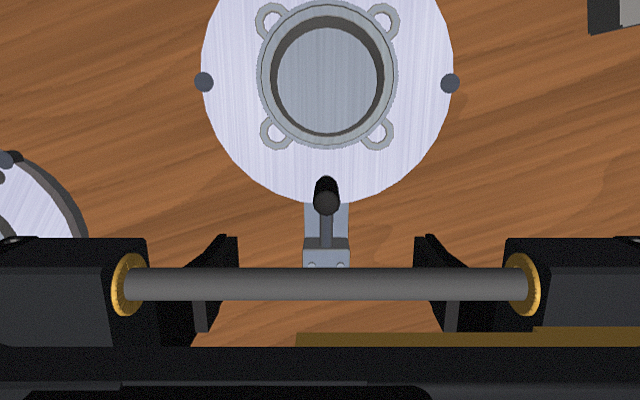

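The handle at (326, 195) is in line with the plunger pin and block at (326, 255). Next I'll back off and check both tables.

Emit:
apply_moves([
  {"grip": 0,"xyz": [45,-4,-5],"rotation": [0,0,0]},
  {"grip": 0,"xyz": [95,-8,-10],"rotation": [0,0,0]},
  {"grip": 0,"xyz": [150,-12,-10],"rotation": [0,0,0]},
  {"grip": 0,"xyz": [200,-18,-10],"rotation": [0,0,0]},
  {"grip": 0,"xyz": [250,-18,-10],"rotation": [0,0,0]},
])

```text
time: 8.3
ee_pos: [0.3985, -0.417, 0.2384]
eef_rot: [-0.589, 0.808, 0.001, 0.001]
ft_force: [0.6, 0.2, 0.8]
width: 0.0871
```

Emit:
apply_moves([
  {"grip": 0,"xyz": [0,0,0],"rotation": [0,0,0]},
  {"grip": 0,"xyz": [0,0,0],"rotation": [0,0,0]},
  {"grip": 0,"xyz": [0,0,0],"rotation": [0,0,0]},
  {"grip": 0,"xyz": [0,0,0],"rotation": [0,0,0]},
])

```text
time: 8.8
ee_pos: [0.3991, -0.4161, 0.2385]
eef_rot: [-0.589, 0.808, 0.0, 0.001]
ft_force: [0.1, 0.3, 0.9]
width: 0.0868
```

```bash
python3 - <<'E'
from h import *
c=cam("scene"); cv2.imwrite("pics/scene4.png",c["img"])
o=np.load("scene0.npz")["img"]
d=cv2.absdiff(o,c["img"])[160:260,345:490]; print("flange diff",d.mean(),d.max())
P=np.array([pt(c,a,b) for b in range(160,300) for a in range(170,320) if c["range_z"][b,a]>0])
m=(abs(P[:,2]-.114)<.009)&(np.hypot(P[:,0]-.459,P[:,1]+.172)<.03); q=P[m].mean(0);print(q,m.sum(),np.degrees(np.arctan2(q[1]-AX[1],q[0]-AX[0])))
E
```

```text
flange diff 2.5415172413793106 6
[ 0.46529347 -0.17288846  0.11562962] 95 160.92891461523715
```

View pics/scene4.png

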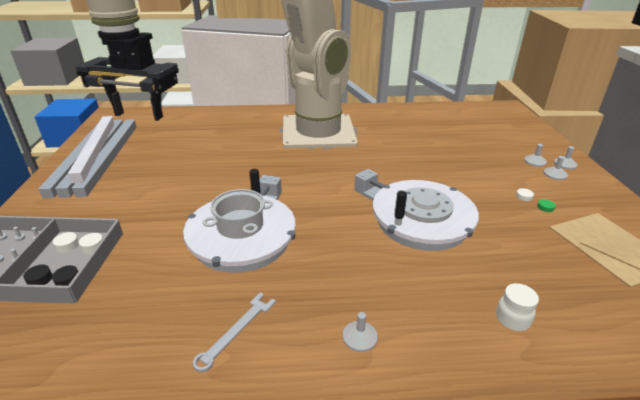

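The handle stands at (255, 182) in front of the block at (270, 187). The flange table is unchanged, and the arm is clear of both.

```bash
python3 -c "
from h import *
print(r.close_job())"
```

```text
the job is handed in; nothing more can be done
None
```

I gripped the vessel table's handle from above and turned it a quarter turn clockwise to the next detent. Then I let go, rose clear, backed off and handed the job in, about 9 s into the 32 s allowed.

- **Vessel table:** after release, the wrist camera put the handle at 162.6° about the axis, against a target of about 162°. It was in line with the plunger pin and the grey block. A coarser scene-camera estimate gave 160.9°; that camera sees only one side of the sleeve. The two readings agree to within about 2° (0.03 rad).
- **Flange table:** comparing before and after scene pictures of it showed only noise, with a largest pixel difference of 6 out of 255, so it did not move.
- **Forces:** the wrist force readings, taken at the end of each move call, stayed below about 7 N.

No check failed.

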